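Lean a control panel on its sloping stand and close the bail

ROBOT

A 6-joint arm with a two-finger parallel gripper is mounted at the origin on the work surface. World frame = base frame: x ahead of the robot, y to its left, z up, the work surface at z = 0. Lengths are in m, angles in rad, forces in N, time in s.
With the tool pointing down it reaches from about 0.275 to 1 m from the base axis. Payload 8.4 kg.
Tool frame: the origin (TCP) lies midway between the tips of the shut fingers; the grasp point (between the pads) lies 19 mm behind it; z points along the fingers, y is the line along which they close (so a half turn about z gives the same grasp; the last joint's range is limited). The gripper opens to 85 mm and grips with 20 to 120 N. Pads are 22 mm wide; open, the fingers measure 114 mm over their backs; the gripper's body (76 mm by 85 mm) begins 54 mm behind the grasp point. The pads swing forward as they close: fully open they stand 13 mm farther back than shut.
Start: joints at [1.218, 0.353, 1.633, -0, 1.155, -0.002], TCP at [0.215, 0.587, 0.231] pointing down, gripper open.
Joint ranges: [-2.63, 2.63], [-0.92, 2.1], [0.06, 2.66], [-1.3, 4.44], [0, 2.69], [-3.02, 3.02]. Speed limits (rad/s): [2.22, 2.22, 2.79, 3.14, 3.14, 3.14].

INTERFACE

Orientations are given as a unit quaternion [x, y, z, w].
In Python, from workcell import env, vision, spotter gives the robot as it stands.
- The arm moves only by the tool jog_arm, never from a script. Its argument "moves" is text: rows parted by semicolons, each of 6 numbers parted by spaces: the shift along the world's x, y, z as a fraction of full scale, then the turn, a rotation vector about the world's x, y, z as a fraction of full scale. A call has 1 to 20 rows; each row is the pose to reach, as a shift and turn from the pose commanded when the call began; what a row does not reach only later rows make up. Full scale, the value 1, is 400 mm for a shift and 90 degrees for a turn. A row lasts 1/10 s, in which the tool goes at most 50 mm and 8.59 degrees, less where a joint would pass 70% of its speed; a pose out of reach is approached as far as the arm can. A call with a number of a shift or a turn outside -1 to 1 is refused whole. A call with a gripper value outside its range is refused whole. "claw" is the opening, from 0 (shut) to 1 (fully open), set as the call begins (left out, the last holds). The fingers move at their own pace and stop on an object; the grip force is fixed at half the most. Time passes only in rows, so rows that repeat a pose let the fingers close. It gives the time, the measured TCP pose, the force, the opening and the grip force at its end, in the units of the state.
- env.get_obs(): the state, without advancing time (a new reading comes with each control period).
- vision.read_camera(name): name is "side" or "top"; returns a dict with "color" (400x640x3 uint8, blue, green, red), "z_map" (400x640 float32, m along the optical axis (not along the pixel's ray), 0 where there is no reading), "mtx" (3x3 intrinsics, pixels), "distortion" ([k1, k2, p1, p2, k3] as OpenCV has them; the pictures are not rectified), "position" and "attitude" of the camera in the world. Camera axes: x right, y down, z forward; pixel columns grow to the right and rows downward; lengths in m; the calibration is good to about 2 mm. A picture is of the moment at which its call begins.
- env.job_done(): hands the job in; it is judged then, once.
Trained networks look in a picture, given as the dict that the camera call returned (one of the last four; its "shot" number tells which), for a name from the list of things; names that differ only in an ending like _2 or _b are one class to them, and where a whole thing is asked for, a point or a joint stands for the part that bears it (a point fixed in the world has none). Each returns a list of dicts, best first, with "confidence" (0 to 1); they miss things now and then, are a little off and sometimes report something else, mostly with a low value. They report only what shows in the picture. A call takes as long as a camera call. They do not tell look-alikes from the thing itself.
- spotter.look_for(picture, label): "extent" ([left, top, width, height] in pixels, round what is visible of it).
- spotter.place_of(picture, label): "xy" ([column, row] in pixels: a listed point, or the origin of a listed thing).
The state is a dict: "time": time; "joint_positions": joint angles; "joint_vel": joint speeds; "joint_torque": joint torques, N m; "position": TCP position; "ee_rot": TCP orientation; "wrist_force": force on the tool from outside, world axes, zero at the start; "ft_torque": the same for the moment, N m; "grip_width": finger opening in m; "grip_force": force on a finger pad.
Only numpy, scipy, OpenCV 4.12 (cv2) and the standard library are available. Lean on these libraries where they do the work, as an engineer would, in place of code of your own. Each camera call takes 0.05 s, during which the arm holds its last target. There are 200 camera calls.

TASK

Take the grey control panel out of the wooden rack and lean it in the blue sloping stand: dials facing outwards, bottom edge down on the ledge behind the lip, back flat against the backrest, roughly centred. Set it down without letting it drop or topple, and only then swing the stand's orange bail up and over until its bar rests against the front of the panel. Leave the rest of the things on the bench alone.

Things in the scene. Friction and masses are not known exactly. Their poses are not given: they have to be found in the camera images.
- panel: Loose control panel, a rigid slab 180 wide (its y), 125 tall (its z), 12 thick (its x), about 0.55 kg. Grey front on +x with two white dials and a green and a red button in the lower half; bare aluminium back. Origin: centre of the bottom edge, mid-thickness. Starts upright in one of the rack's two slots, front towards the rack's +x; grip it by the plain top edge.
- panel_face (a point): Centre of the panel's front face: 6 in front of its mid-plane, 62.5 above its bottom edge.
- rack: Fixed wooden rack, base 150 (x) x 210 (y) x 20 high. Two slots at x = -35 and +35 of its frame, each 15 wide between pairs of uprights at y = -78 and +78 (20 wide in y, tops 80 above the bench). Slabs stand on the base top, 20 above the bench. Origin: centre of its underside.
- stand: Fixed blue stand, base 190 x 225 x 12. Origin on the bench below the middle of the cradle's bottom rear corner line; z up, +x is the side that the panel must face and on which the bail lies.
- cradle: Steel cradle on the stand, its top tilted 30 degrees towards the stand's -x. Origin: middle of the corner of backrest and ledge, 35 above the bench. z: up the backrest (150 wide, 82 tall, face at x=0); x: out of it; y: along the ledge (160 wide, at z=0). Lip 18 tall, 5 thick, inner face at x=20. The panel, fully home, has its origin at (6,0,0) and the cradle's axes.
- bail (a joint): Hinge of the U-shaped bail (rad). At 0 (open stop) its arms rise 40 degrees above level on the stand's +x side; it grows as the bail swings up and over to the backrest (arm angle = 40 degrees + value); about 1.6 with the bar on a seated panel; stop at 1.95. Stiff hinge, stays where it is left: about 1 N at the bar moves it.
- bail_bar (a point): Middle of the bail's orange round cross-bar, 10 in diameter and 208 long, along the stand's y, held by two thin steel arms at its ends; 75 from the hinge axis.
- bail_hinge (a point): Middle of the bail's hinge axis, which runs along the stand's y: 27.7 ahead (+x) of the stand's origin, 51 above the bench. The hinge posts, 14 x 10 and 62 tall, stand at y = -104 and +104.
- spare: Loose plywood plate 180 x 75 tall x 12 thick in the rack's other slot; origin at the centre of its bottom edge. Leave alone.
- tape: Loose roll of tape lying flat on the bench, 84 across, 45 high; origin at the centre of its underside. Leave alone.
- coupling: Loose brass air coupling standing on the bench, 30 across, 50 high; origin at the centre of its underside. Leave alone.
- hammer: Loose hammer lying on the bench, 220 long along its x; origin under its middle. Leave alone.
Mind the look-alikes: they are no part of the job. There is more than one size of the panel; the one meant has the size given above.

How it is judged:
On the way:
1. the panel leans home in the stand with the bail still open (x of panel in the frame of cradle between 0.002 and 0.0105 m and x of panel_face in the frame of cradle between 0.009 and 0.0165 m and y of panel in the frame of cradle between -0.015 and 0.015 m and z of panel in the frame of cradle between -0.004 and 0.004 m and angle between the z axis of panel and the z axis of cradle, either way round below 0.07 rad and angle between the y axis of panel and the y axis of cradle, either way round below 0.07 rad and value of joint bail below 0.9 rad), for 0.2 s.
At the end, for the whole second after the job is handed in: The panel is at rest in the cradle, front outwards: bottom edge on the ledge within 4 mm and within 4.5 mm of touching the backrest, leaning parallel to the backrest within 4 degrees, turned less than 4 degrees, centred within 15 mm; the bail's bar rests on the panel's front (gap under about 4 mm) (x of panel in the frame of cradle between 0.002 and 0.0105 m and x of panel_face in the frame of cradle between 0.009 and 0.0165 m and y of panel in the frame of cradle between -0.015 and 0.015 m and z of panel in the frame of cradle between -0.004 and 0.004 m and angle between the z axis of panel and the z axis of cradle, either way round below 0.07 rad and angle between the y axis of panel and the y axis of cradle, either way round below 0.07 rad and x of bail_bar in the frame of cradle below 0.0215 m and value of joint bail above 1.4 rad and linear speed of panel below 0.02 m/s and angular speed of panel below 0.1 rad/s and velocity of joint bail between -0.1 and 0.1 rad/s).
It fails at once if the panel falls or topples while not held (over 0.35 m/s or 2 rad/s) (contact force between the fingers and panel below 0.2 N and (linear speed of panel above 0.35 m/s or angular speed of panel above 2 rad/s)).
It fails at once if the spare is moved more than 20 mm (distance of spare from where it was at the start of the episode above 0.02 m).
It fails at once if the tape is moved more than 20 mm (distance of tape from where it was at the start of the episode above 0.02 m).
It fails at once if the coupling is moved more than 20 mm (distance of coupling from where it was at the start of the episode above 0.02 m).
It fails at once if the hammer is moved more than 20 mm (distance of hammer from where it was at the start of the episode above 0.02 m).
It also fails if it takes over 61 s, if anything falls off the work surface, if the arm or the gripper's body presses on something with over 40 N, if the wrist force passes 120 N, or if a joint passes its speed limit or range.

## Working session

There is one attempt and no reset: what is moved stays moved. The work goes in short steps, Python scripts to look and compute and a tool call to move; the robot and the scene stay as the last step left them, time stands still between calls to the robot, and variables do not carry over. Pictures are saved under pics/ and viewed, at most 10 in all, crops included, and the job is handed in when it is done.

Besides the shell and the picture viewer there is one more tool, called after "Request:" as a command line: name --argument value ..., lists and objects as JSON in quotes. jog_arm: Moves the arm, as the interface text tells. Shift numbers are shares of 400 mm and turn numbers shares of 90 degrees, none past 1 either way. Its arguments: {"type":"object","properties":{"moves":{"type":"string"},"claw":{"type":"number"}},"required":["moves"]}

```bash
mkdir -p pics
cat > h.py <<'E'
import numpy as np, cv2, pickle
from scipy.spatial.transform import Rotation as R
from workcell import env, vision, spotter
def shot(n):
    p=vision.read_camera(n); return p
def rot(p):
    a=np.array(p["attitude"],float); return R.from_quat(a).as_matrix() if a.size==4 else a.reshape(3,3)
def ray(p,uv):
    u=cv2.undistortPoints(np.array(uv,float).reshape(-1,1,2),np.array(p["mtx"]),np.array(p["distortion"])).reshape(-1,2)
    return np.c_[u,np.ones(len(u))]
def world(p,uv,z=None):
    uv=np.array(uv,float).reshape(-1,2); d=ray(p,uv)
    if z is None: z=np.array([p["z_map"][int(round(v)),int(round(u))] for u,v in uv])
    return (d*np.reshape(z,(-1,1)))@rot(p).T+np.array(p["position"])
def onplane(p,uv,h):
    d=ray(p,uv)@rot(p).T; c=np.array(p["position"]); return c+d*((h-c[2])/d[:,2])[:,None]
def cloud(p):
    v,u=np.mgrid[0:400,0:640]; uv=np.c_[u.ravel(),v.ravel()]
    return world(p,uv,p["z_map"].ravel()).reshape(400,640,3)
def proj(p,X):
    m=rot(p).T; t=-m@np.array(p["position"])
    return cv2.projectPoints(np.array(X,float).reshape(-1,1,3),cv2.Rodrigues(m)[0],t,np.array(p["mtx"]),np.array(p["distortion"]))[0].reshape(-1,2)
E
python3 - <<'E'
from h import *
for n in ("top","side"):
    p=shot(n); cv2.imwrite(f"pics/{n}0.png",p["color"]); pickle.dump(p,open(f"{n}0.pkl","wb"))
    print(n,p["position"],p["attitude"])
    for l in ["panel","panel_face","rack","stand","cradle","bail_bar","bail_hinge","spare","tape","coupling","hammer"]:
        a=spotter.look_for(p,l); b=spotter.place_of(p,l)
        print(l,[(np.round(x["extent"]).tolist(),round(x["confidence"],2)) for x in a[:3]],[(np.round(x["xy"],1).tolist(),round(x["confidence"],2)) for x in b[:3]])
E
```

```text
top [0.29676529 0.09741073 1.16478891] [ 0.70748272 -0.69979193  0.07237041 -0.06724565]
panel [([128.0, 43.0, 80.0, 108.0], 0.82), ([231.0, 178.0, 88.0, 17.0], 0.63), ([229.0, 255.0, 34.0, 128.0], 0.57)] [([281.3, 195.7], 0.78), ([248.5, 315.7], 0.66), ([179.9, 116.8], 0.58)]
panel_face [([225.0, 256.0, 32.0, 126.0], 0.82), ([236.0, 174.0, 85.0, 22.0], 0.6), ([123.0, 40.0, 85.0, 113.0], 0.57)] [([278.5, 186.7], 0.7), ([248.8, 315.5], 0.7), ([164.6, 100.7], 0.65)]
rack [([234.0, 175.0, 92.0, 68.0], 0.62)] [([279.0, 211.6], 0.94), ([281.6, 219.2], 0.73)]
stand [([386.0, 161.0, 105.0, 109.0], 0.58)] [([436.2, 216.6], 0.92)]
cradle [([406.0, 200.0, 75.0, 40.0], 0.58), ([237.0, 176.0, 82.0, 22.0], 0.38), ([382.0, 166.0, 116.0, 103.0], 0.35)] [([435.7, 216.0], 0.68)]
bail_bar [([391.0, 164.0, 96.0, 45.0], 0.89)] [([436.8, 174.9], 0.65)]
bail_hinge [([382.0, 168.0, 112.0, 101.0], 0.87), ([232.0, 178.0, 88.0, 19.0], 0.51)] [([437.1, 206.0], 0.56)]
spare [([238.0, 212.0, 84.0, 17.0], 0.89)] [([283.2, 220.5], 0.7)]
tape [([267.0, 70.0, 38.0, 40.0], 0.58)] [([286.9, 90.4], 0.92)]
coupling [([3
[... 646 characters left out ...]
6.0, 164.0, 65.0, 78.0], 0.79)] [([304.5, 211.3], 0.9)]
stand [] [([329.7, 324.6], 0.83)]
cradle [([292.0, 260.0, 69.0, 95.0], 0.79)] [([326.7, 309.6], 0.76)]
bail_bar [([326.0, 237.0, 81.0, 103.0], 0.64)] [([374.8, 271.5], 0.66)]
bail_hinge [([258.0, 234.0, 148.0, 160.0], 0.78)] [([342.0, 298.9], 0.93), ([321.8, 184.5], 0.52)]
spare [([286.0, 167.0, 13.0, 61.0], 0.69)] [([290.8, 210.9], 0.9)]
tape [([400.0, 174.0, 36.0, 33.0], 0.79)] [([413.4, 199.4], 0.71)]
coupling [([279.0, 240.0, 14.0, 23.0], 0.68), ([310.0, 146.0, 18.0, 80.0], 0.46)] [([292.7, 209.1], 0.7), ([287.3, 258.1], 0.51)]
hammer [([396.0, 263.0, 116.0, 42.0], 0.8), ([257.0, 232.0, 150.0, 163.0], 0.38)] [([451.7, 285.1], 0.94)]
```

View pics/top0.png

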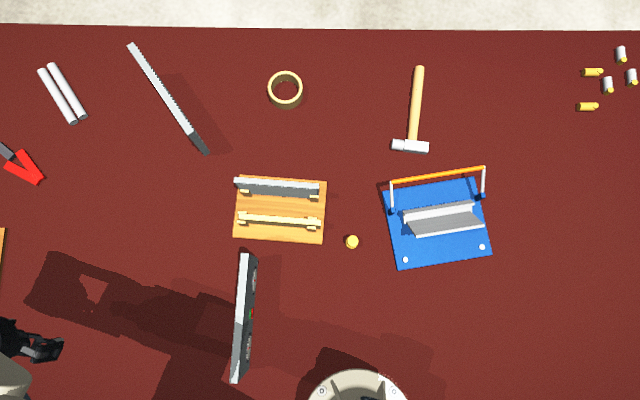

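View pics/side0.png

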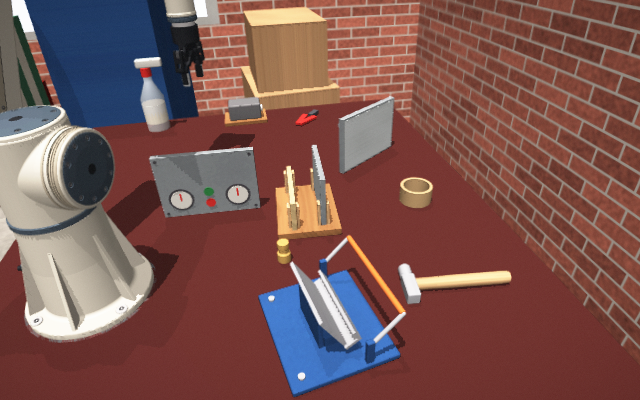

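Run:
```python
from h import *
T=pickle.load(open("top0.pkl","rb"));S=pickle.load(open("side0.pkl","rb"))
print("robot",env.get_obs()["position"])
CT=cloud(T);CS=cloud(S)
for nm,b in dict(rackpanel=(225,170,100,30),rot=(120,35,95,120),lowleft=(222,250,45,140),stand=(380,158,120,118),spare=(235,205,90,25)).items():
    x,y,w,h=b; c=CT[y:y+h,x:x+w].reshape(-1,3); c=c[np.isfinite(c).all(1)]
    print(nm,"zmax",np.percentile(c[:,2],[50,90,99]).round(3))
    m=c[:,2]>np.percentile(c[:,2],99)-.012; q=c[m]
    r=cv2.minAreaRect((q[:,:2]*1000).astype(np.float32)); print("  toprect mm",np.round(r[0],1),np.round(r[1],1),round(r[2],1), "z",np.median(q[:,2]).round(4))
# fixed points
print("stand origin",onplane(T,T and [436.2,216.6],0),onplane(S,[329.7,324.6],0))
print("cradle",onplane(T,[435.7,216.0],.035),onplane(S,[326.7,309.6],.035))
print("hinge",onplane(T,[437.1,206],.051),onplane(S,[342,298.9],.051))
print("bar",onplane(T,[436.8,174.9],.0992),onplane(S,[374.8,271.5],.0992))
print("rack",onplane(T,[279,211.6],0),onplane(S,[304.5,211.3],0))
print("coupling,tape,hammer",onplane(T,[[349.2,239],[286.9,90.4],[414.3,105.7]],0))
```

```text
robot [0.21478553 0.58694876 0.23128776]
rackpanel zmax [0.022 0.145 0.149]
  toprect mm [452.  129.5] [285.1 138.6] 37.6 z 0.1455
rot zmax [0.    0.07  0.172]
  toprect mm [550.  305.1] [654.6  25. ] 37.2 z 0.17
lowleft zmax [0.002 0.17  0.173]
  toprect mm [238.3 175.3] [149.  244.7] 86.8 z 0.1701
stand zmax [0.011 0.068 0.109]
  toprect mm [450.  -82.6] [162.9 443.8] 20.2 z 0.1061
spare zmax [0.023 0.096 0.099]
  toprect mm [379.1 178.6] [177.8 147.9] 84.3 z 0.0956
stand origin [[ 0.4666307  -0.19267589  0.        ]] [[ 0.46264127 -0.1869056   0.        ]]
cradle [[ 0.46290627 -0.18286269  0.035     ]] [[ 0.45898079 -0.18134861  0.035     ]]
hinge [[ 0.48359053 -0.18294148  0.051     ]] [[ 0.48820922 -0.17705388  0.051     ]]
bar [[ 0.54508349 -0.1727538   0.0992    ]] [[ 0.54896943 -0.17127436  0.0992    ]]
rack [[0.47428644 0.18056288 0.        ]] [[0.4753085  0.18352261 0.        ]]
coupling,tape,hammer [[ 0.41106404  0.01390896  0.        ]
 [ 0.77999298  0.16849627  0.        ]
 [ 0.74376461 -0.14845245  0.        ]]
```

Run:
```python
from h import *
T=pickle.load(open("top0.pkl","rb"));S=pickle.load(open("side0.pkl","rb"))
a=cv2.resize(T["color"][165:250,222:337],None,fx=5,fy=5,interpolation=cv2.INTER_CUBIC)[:300,:500]
b=cv2.resize(S["color"][140:240,268:348],None,fx=5.0,fy=5.0,interpolation=cv2.INTER_CUBIC)
a=cv2.resize(T["color"][165:250,225:335],(396,306),interpolation=cv2.INTER_CUBIC); b=cv2.resize(b,(400,500))
c=np.zeros((500,800,3),np.uint8); c[:306,:396]=a; c[:,400:]=b
cv2.imwrite("pics/crop.png",c)
CT=cloud(T);CS=cloud(S)
def line(c,nm):
    q=c[:,:2]; m=q.mean(0); v=np.linalg.svd(q-m)[2][0]; s=(q-m)@v; n=(q-m)@np.array([-v[1],v[0]])
    lo,hi=np.percentile(s,[1,99]); print(nm,len(q),"mid",(m+v*(lo+hi)/2).round(4),"len",round(hi-lo,4),"dir deg",np.degrees(np.arctan2(v[1],v[0])).round(2),"thick",np.percentile(n,[2,98]).round(4),"z",np.percentile(c[:,2],[5,50,95]).round(4))
for nm,C,b in (("panelT",CT,(225,170,105,30)),("panelS",CS,(305,140,30,90))):
    x,y,w,h=b; c=C[y:y+h,x:x+w].reshape(-1,3); c=c[(c[:,2]>.140)&(c[:,2]<.152)&(abs(c[:,0]-.51)<.1)&(abs(c[:,1]-.19)<.12)]; line(c,nm)
for nm,b in (("biggerL",(222,245,45,145)),("biggerR",(120,35,95,120))):
    x,y,w,h=b; c=CT[y:y+h,x:x+w].reshape(-1,3); c=c[(c[:,2]>.155)&(c[:,2]<.185)&(c[:,1]>0)]; line(c,nm)
c=CT.reshape(-1,3); c=c[(abs(c[:,2]-.0955)<.004)&(abs(c[:,0]-.43)<.06)&(abs(c[:,1]-.19)<.12)]; line(c,"spareT")
# colours
for nm,P,C in (("T",T,CT),("S",S,CS)):
    H=cv2.cvtColor(P["color"],cv2.COLOR_BGR2HSV)
    m=(H[...,0]<20)&(H[...,0]>8)&(H[...,1]>200)&(H[...,2]>150)
    x,y,w,h=(385,155,110,40) if nm=="T" else (340,230,70,90)
    mm=np.zeros_like(m); mm[y:y+h,x:x+w]=m[y:y+h,x:x+w]
    v,u=np.nonzero(mm); line(onplane(P,np.c_[u,v],.0992),"bar"+nm)
    b=(H[...,0]>100)&(H[...,0]<125)&(H[...,1]>150)&(H[...,2]>90)
    bb=np.zeros_like(b); x,y,w,h=(375,155,130,120) if nm=="T" else (250,225,160,175)
    bb[y:y+h,x:x+w]=b[y:y+h,x:x+w]; v,u=np.nonzero(bb); q=onplane(P,np.c_[u,v],.012)[:,:2]; 
    k=abs(C[v,u,2]-.012)<.006; r=cv2.minAreaRect((q[k]*1000).astype(np.float32)); print("base",nm,r)
x,y,w,h=225,170,105,80; c=CT[y:y+h,x:x+w].reshape(-1,3); c=c[abs(c[:,2]-.02)<.006]; print("rackbase",cv2.minAreaRect((c[:,:2]*1000).astype(np.float32)))
```

```text
panelT 517 mid [0.5143 0.1779] len 0.1756 dir deg -94.03 thick [-0.0059  0.0065] z [0.1421 0.1456 0.1487]
panelS 204 mid [0.5135 0.1759] len 0.176 dir deg -94.04 thick [-0.0057  0.0061] z [0.1417 0.1447 0.1458]
biggerL 1227 mid [0.2421 0.2399] len 0.2393 dir deg 176.85 thick [-0.0088  0.0079] z [0.1627 0.1699 0.173 ]
biggerR 905 mid [0.7117 0.4281] len 0.2431 dir deg -144.58 thick [-0.0083  0.0081] z [0.1646 0.1698 0.1729]
spareT 443 mid [0.4444 0.1724] len 0.1751 dir deg -94.04 thick [-0.0057  0.0061] z [0.0925 0.0956 0.0985]
barT 199 mid [ 0.5465 -0.1732] len 0.201 dir deg -79.8 thick [-0.0054  0.0054] z [0.0992 0.0992 0.0992]
base T ((451.5881042480469, -188.36241149902344), (188.55477905273438, 223.62107849121094), 10.233830451965332)Traceback (most recent call last):
  File "<stdin>", line 23, in <module>
  File "h.py", line 16, in onplane
    d=ray(p,uv)@rot(p).T; c=np.array(p["position"]); return c+d*((h-c[2])/d[:,2])[:,None]
      ~~~^^^^^^
  File "h.py", line 9, in ray
    u=cv2.undistortPoints(np.array(uv,float).reshape(-1,1,2),np.array(p["mtx"]),np.array(p["distortion"])).reshape(-1,2)
      ~~~~~~~~~~~~~~~~~~~^^^^^^^^^^^^^^^^^^^^^^^^^^^^^^^^^^^^^^^^^^^^^^^^^^^^^^^^^^^^^^^^^^^^^^^^^^^^^^^^^
cv2.error: OpenCV(4.12.0) /io/opencv/modules/calib3d/src/undistort.dispatch.cpp:347: error: (-215:Assertion failed) CV_IS_MAT(_src) && CV_IS_MAT(_dst) && (_src->rows == 1 || _src->cols == 1) && (_dst->rows == 1 || _dst->cols == 1) && _src->cols + _src->rows - 1 == _dst->rows + _dst->cols - 1 && (CV_MAT_TYPE(_src->type) == CV_32FC2 || CV_MAT_TYPE(_src->type) == CV_64FC2) && (CV_MAT_TYPE(_dst->type) == CV_32FC2 || CV_MAT_TYPE(_dst->type) == CV_64FC2) in function 'cvUndistortPointsInternal'
```

View pics/crop.png

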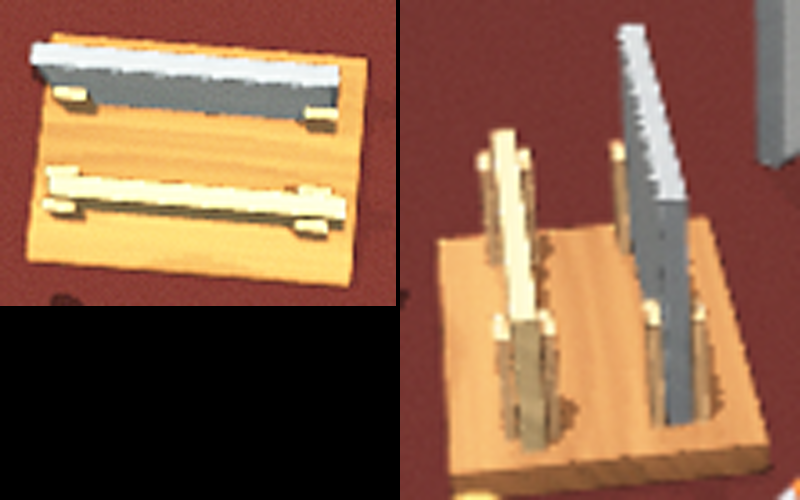

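Run:
```python
from h import *
T=pickle.load(open("top0.pkl","rb"));S=pickle.load(open("side0.pkl","rb"))
o=env.get_obs(); print({k:np.round(o[k],3).tolist() for k in ("time","position","ee_rot","grip_width","wrist_force")}); print(R.from_quat(o["ee_rot"]).as_matrix().round(3))
yaw=np.radians(10.2)
Rs=R.from_euler("z",yaw).as_matrix(); Rc=Rs@R.from_euler("y",-30,degrees=True).as_matrix()
O=np.array([.4625,-.188,.035])
for nm,P in (("T",T),("S",S)):
    q=((cloud(P).reshape(-1,3)-O)@Rc)
    m=(q[:,2]>25)|((q[:,2]>.025)&(q[:,2]<.075)&(abs(q[:,1])<.065)&(abs(q[:,0])<.010)); f=q[m]
    if len(f)>20:
        A=np.c_[np.ones(len(f)),f[:,1],f[:,2]]; c=np.linalg.lstsq(A,f[:,0],rcond=None)[0]
        print(nm,len(f),"backrest x_c med",np.median(f[:,0]).round(4),"slopes y,z deg",np.degrees(c[1:]).round(2))
    b=q[(q[:,2]>.03)&(q[:,2]<.1)&(abs(q[:,0])<.006)&(abs(q[:,1])<.1)]; print("  y ext",np.percentile(b[:,1],[.5,99.5]).round(4),"z top",np.percentile(b[:,2],99).round(4))
    l=q[(abs(q[:,2])<.01)&(q[:,0]>.004)&(q[:,0]<.016)&(abs(q[:,1])<.09)]; print("  ledge",len(l),l[:,2].mean().round(4) if len(l) else 0, np.percentile(l[:,1],[1,99]).round(4) if len(l) else 0)
```

```text
{'time': 2.3, 'position': [0.215, 0.587, 0.231], 'ee_rot': [0.175, 0.985, 0.0, -0.0], 'grip_width': 0.085, 'wrist_force': [0.362, -0.504, 0.262]}
[[-0.939  0.344 -0.   ]
 [ 0.344  0.939  0.   ]
 [ 0.     0.    -1.   ]]
T 571 backrest x_c med 0.0009 slopes y,z deg [ 0.07 -0.1 ]
  y ext [-0.0722  0.0763] z top 0.0851
  ledge 307 0.0001 [-0.077   0.0802]
S 411 backrest x_c med 0.0011 slopes y,z deg [-0.28 -0.11]
  y ext [-0.0743  0.0736] z top 0.0838
  ledge 496 -0.0005 [-0.0792  0.0788]
```

Request:
jog_arm --moves "0.748 -0.95 0 0 0 -0.8211;0.748 -0.95 0 0 0 -0.8211;0.748 -0.95 0 0 0 -0.8211;0.748 -0.95 0 0 0 -0.8211;0.748 -0.95 0 0 0 -0.8211;0.748 -0.95 0 0 0 -0.8211;0.748 -0.95 0 0 0 -0.8211;0.748 -0.95 0 0 0 -0.8211;0.748 -0.95 0 0 0 -0.8211;0.748 -0.95 0 0 0 -0.8211;0.748 -0.95 0 0 0 -0.8211;0.748 -0.95 0 0 0 -0.8211;0.748 -0.95 0 0 0 -0.8211;0.748 -0.95 0 0 0 -0.8211" --claw 1

```text
time: 3.7
position: [0.5133, 0.2079, 0.2313]
ee_rot: [0.731, 0.683, -0.0, -0.0]
wrist_force: [-0.1, -0.0, 0.7]
grip_width: 0.0856
grip_force: 0.0
```

Request:
jog_arm --moves "0.0015 -0.0773 -0.1;0.0015 -0.0773 -0.15" --claw 0.5

```text
invalid input
```

Request:
jog_arm --moves "0.0015 -0.0773 -0.1 0 0 0;0.0015 -0.0773 -0.1 0 0 0;0.0015 -0.0773 -0.2 0 0 0;0.0015 -0.0773 -0.298 0 0 0;0.0015 -0.0773 -0.298 0 0 0;0.0015 -0.0773 -0.298 0 0 0" --claw 0.5

```text
time: 4.3
position: [0.5143, 0.1767, 0.1126]
ee_rot: [0.731, 0.682, -0.001, -0.0]
wrist_force: [1.3, 0.4, -0.1]
grip_width: 0.0426
grip_force: 0.0
```

Request:
jog_arm --moves "0 0 0 0 0 0;0 0 0 0 0 0;0 0 0 0 0 0;0 0 0 0 0 0;0 0 0 0 0 0;0 0 0 0 0 0;0 0 0 0 0 0;0 0 0 0 0 0" --claw 0

```text
time: 5.1
position: [0.5148, 0.1767, 0.1142]
ee_rot: [0.731, 0.682, 0.001, -0.0]
wrist_force: [-4.8, 2.7, 9.7]
grip_width: 0.0107
grip_force: 58.4
```

Request:
jog_arm --moves "0 0 0.02 0 0 0;0 0 0.06 0 0 0;0 0 0.11 0 0 0;0 0 0.17 0 0 0;0 0 0.25 0 0 0;0 0 0.34 0 0 0;0 0 0.42 0 0 0;0 0 0.45 0 0 0;0 0 0.45 0 0 0;0 0 0.45 0 0 0"

```text
time: 6.1
position: [0.5138, 0.1757, 0.2907]
ee_rot: [0.731, 0.682, -0.001, -0.0]
wrist_force: [-0.3, -0.4, -6.9]
grip_width: 0.0114
grip_force: 58.9
```

```bash
cat > pp.py <<'E'
from h import *
def panel_in_tool(C, o, lo=-.02, hi=.2):
    Rt=R.from_quat(o["ee_rot"]).as_matrix(); q=(C.reshape(-1,3)-np.array(o["position"]))@Rt
    return q
E
python3 - <<'E'
from pp import *
o=env.get_obs(); print(o["position"],o["ee_rot"],o["wrist_force"],o["grip_width"])
ims=[]
for n in ("top","side"):
    p=shot(n); pickle.dump(p,open(f"{n}1.pkl","wb")); ims.append(p["color"])
    q=panel_in_tool(cloud(p),o)
    # in tool frame: z down along panel, x along panel width, y normal
    m=(abs(q[:,1])<.03)&(abs(q[:,0])<.12)&(q[:,2]>.004)&(q[:,2]<.13); f=q[m]
    for r in range(3):
        A=np.c_[np.ones(len(f)),f[:,0],f[:,2]]; c=np.linalg.lstsq(A,f[:,1],rcond=None)[0]; f=f[abs(f[:,1]-A@c)<(.006 if r<1 else .003)]
    print(n,len(f),"y0",c[0].round(4),"slope x,z deg",np.degrees(c[1:]).round(2),"x",np.percentile(f[:,0],[.5,99.5]).round(4),"z",np.percentile(f[:,2],[.5,99.5]).round(4))
cv2.imwrite("pics/held.png",np.hstack([ims[0][80:340,150:550],ims[1][20:280,200:600]]))
E
```

```text
[0.51375364 0.17569802 0.29070215] [ 7.31340500e-01  6.82011891e-01 -8.56357392e-04 -3.45987274e-04] [-0.28806159 -0.42343698 -6.91431489] 0.011367691806670115
top 661 y0 -0.005 slope x,z deg [-0.02 -0.32] x [-0.08    0.0797] z [0.0043 0.0917]
side 295 y0 -0.0054 slope x,z deg [-1.52 -0.16] x [-0.0915  0.0846] z [0.005  0.0928]
```

View pics/held.png

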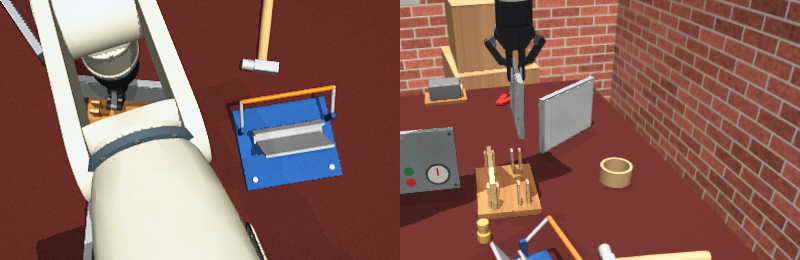

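```bash
cat >> pp.py <<'E'
yaw=10.2
Rc=R.from_euler("z",yaw,degrees=True).as_matrix()@R.from_euler("y",-30,degrees=True).as_matrix()
Rs=R.from_euler("z",yaw,degrees=True).as_matrix()
O=np.array([.4635,-.187,.035]); L=.093
RT=np.c_[Rc[:,1],Rc[:,0],-Rc[:,2]]
def delta(o,xc,yc,zc):
    t=O+Rc@np.array([xc,yc,zc+L]); d=(t-o["position"])/.4
    rv=(R.from_matrix(RT)*R.from_quat(o["ee_rot"]).inv()).as_rotvec()/(np.pi/2)
    return d.round(4),rv.round(4),t.round(4)
def where(o):
    q=Rc.T@(np.array(o["position"])-O)-[0,0,L]; rv=np.degrees((R.from_matrix(RT)*R.from_quat(o["ee_rot"]).inv()).as_rotvec())
    return q.round(4),rv.round(2)
E
python3 - <<'E'
from pp import *
o=env.get_obs()
print(delta(o,.010,0,.10)); print(delta(o,.010,0,.03));
E
```

```text
(array([-0.3411, -0.9454, -0.2072]), array([ 0.019 , -0.3356,  0.1543]), array([ 0.377 , -0.2026,  0.2071]))
(array([-0.255 , -0.9299, -0.3587]), array([ 0.019 , -0.3356,  0.1543]), array([ 0.4115, -0.1964,  0.1465]))
```

Request:
jog_arm --moves "-0.02 -0.05 0 0 0 0.01;-0.05 -0.13 0 0.001 -0.02 0.03;-0.08 -0.22 0 0.002 -0.05 0.05;-0.11 -0.31 0 0.005 -0.09 0.07;-0.14 -0.4 0 0.008 -0.13 0.09;-0.18 -0.49 0 0.01 -0.18 0.11;-0.22 -0.58 0 0.012 -0.22 0.12;-0.26 -0.67 0 0.014 -0.26 0.135;-0.3 -0.76 0 0.017 -0.3 0.15;-0.33 -0.85 0 0.019 -0.3356 0.1543;-0.341 -0.92 0 0.019 -0.3356 0.1543;-0.341 -0.945 -0.03 0.019 -0.3356 0.1543;-0.341 -0.945 -0.1 0.019 -0.3356 0.1543;-0.341 -0.945 -0.16 0.019 -0.3356 0.1543;-0.341 -0.945 -0.2 0.019 -0.3356 0.1543;-0.341 -0.945 -0.207 0.019 -0.3356 0.1543;-0.341 -0.945 -0.207 0.019 -0.3356 0.1543;-0.341 -0.945 -0.207 0.019 -0.3356 0.1543"

```text
time: 8.0
position: [0.3784, -0.2022, 0.2098]
ee_rot: [0.619, 0.741, 0.2, 0.167]
wrist_force: [-0.3, 0.2, -5.7]
grip_width: 0.0108
grip_force: 59.4
```

```bash
cat >> pp.py <<'E'
def look(tag):
    o=env.get_obs(); print(np.round(o["time"],2),"where",where(o),"F",np.round(o["wrist_force"],1),"grip",round(o["grip_width"],4))
    for n in ("top","side"):
        p=shot(n); pickle.dump(p,open(f"{n}{tag}.pkl","wb")); C=cloud(p); C=C.reshape(-1,3)
        q=(C-O)@Rc
        # panel front face
        w=where(o)[0]; 
        m=(abs(q[:,1])<.1)&(abs(q[:,0]-w[0]-.006)<.006)&(q[:,2]>w[2]+.02)&(q[:,2]<w[2]+.085); f=q[m]
        if len(f)>30:
            A=np.c_[np.ones(len(f)),f[:,1],f[:,2]]; c=np.linalg.lstsq(A,f[:,0],rcond=None)[0]; f=f[abs(f[:,0]-A@c)<.003]
            g=q[(abs(q[:,1])<.13)&(abs(q[:,0]-w[0]-.006)<.006)&(q[:,2]>w[2]+.02)&(q[:,2]<w[2]+.15)]
            print(n,len(f),"front x med",np.median(f[:,0]).round(4),"slope y,z deg",np.degrees(c[1:]).round(2),"y",np.percentile(g[:,1],[1,99]).round(4),"ztop",np.percentile(g[:,2],99).round(4))
E
python3 - <<'E'
from pp import *
look("2"); o=env.get_obs(); print(delta(o,.010,0,.03))
p=pickle.load(open("side2.pkl","rb")); cv2.imwrite("pics/hover.png",cv2.resize(p["color"][130:390,210:470],None,fx=2,fy=2,interpolation=cv2.INTER_CUBIC))
E
```

```text
8.0 where (array([1.250e-02, 1.000e-04, 1.016e-01]), array([-0.07,  0.17, -0.05])) F [-0.3  0.2 -5.7] grip 0.0108
top 1283 front x med 0.0193 slope y,z deg [-0.32 -0.67] y [-0.0877  0.0906] ztop 0.2284
side 836 front x med 0.0192 slope y,z deg [ 0.77 -0.58] y [-0.0901  0.0845] ztop 0.2415
(array([ 0.0822,  0.015 , -0.159 ]), array([-0.0003,  0.0024, -0.0006]), array([ 0.4115, -0.1964,  0.1465]))
```

View pics/hover.png

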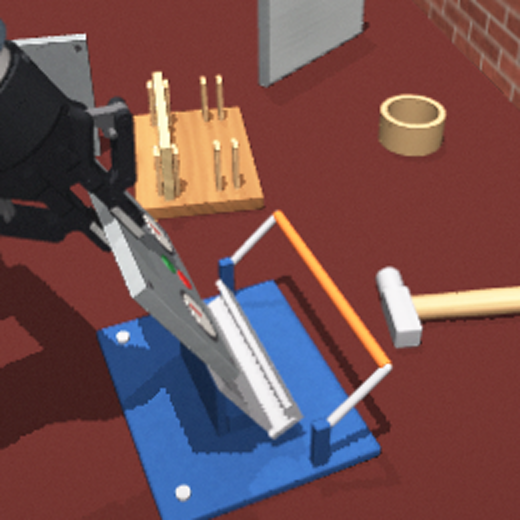

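Request:
jog_arm --moves "-0.007 -0.001 -0.004 0 0 0;0.02 0.004 -0.05 0 0 0;0.045 0.008 -0.1 0 0 0;0.065 0.012 -0.135 0 0 0;0.08 0.015 -0.16 0 0 0;0.08 0.015 -0.16 0 0 0;0.08 0.015 -0.16 0 0 0"

```text
time: 8.8
position: [0.4102, -0.196, 0.1456]
ee_rot: [0.619, 0.741, 0.2, 0.166]
wrist_force: [0.8, -0.4, -5.6]
grip_width: 0.0113
grip_force: 59.4
```

Run:
```python
from pp import *
look("3"); o=env.get_obs(); print(delta(o,.009,0,.006)); print(Rc.round(3))
```

```text
8.8 where (array([0.0085, 0.0006, 0.0298]), array([-0.09,  0.17, -0.06])) F [ 0.8 -0.4 -5.6] grip 0.0113
top 1020 front x med 0.0151 slope y,z deg [-0.18 -0.99] y [-0.087   0.0908] ztop 0.1568
side 681 front x med 0.0153 slope y,z deg [ 0.51 -0.46] y [-0.0897  0.0832] ztop 0.1708
(array([ 0.0304,  0.0049, -0.052 ]), array([-0.0005,  0.0024, -0.0003]), array([ 0.4225, -0.1944,  0.1252]))
[[ 0.852 -0.177 -0.492]
 [ 0.153  0.984 -0.089]
 [ 0.5    0.     0.866]]
```

Request:
jog_arm --moves "0.01 0.0015 -0.017 0 0 0;0.02 0.003 -0.034 0 0 0;0.03 0.005 -0.05 0 0 0;0.03 0.005 -0.05 0 0 0;0.03 0.005 -0.05 0 0 0"

```text
time: 9.4
position: [0.4222, -0.194, 0.1253]
ee_rot: [0.619, 0.741, 0.2, 0.166]
wrist_force: [-0.3, 0.7, -6.4]
grip_width: 0.011
grip_force: 59.4
```

Request:
jog_arm --moves "0.0025 0.0004 -0.0043 0 0 0;0.005 0.0009 -0.0087 0 0 0;0.005 0.0009 -0.0087 0 0 0;0.005 0.0009 -0.0087 0 0 0"

```text
time: 9.8
position: [0.4243, -0.1939, 0.122]
ee_rot: [0.619, 0.741, 0.2, 0.167]
wrist_force: [-1.4, -1.8, -3.9]
grip_width: 0.0111
grip_force: 59.9
```

Request:
jog_arm --moves "0.0025 0.0004 -0.0043 0 0 0;0.0025 0.0004 -0.0043 0 0 0;0.0025 0.0004 -0.0043 0 0 0;0.0025 0.0004 -0.0043 0 0 0"

```text
time: 10.2
position: [0.4254, -0.1949, 0.1213]
ee_rot: [0.619, 0.741, 0.199, 0.168]
wrist_force: [-19.6, -5.6, 19.7]
grip_width: 0.0113
grip_force: 64.9
```

Request:
jog_arm --moves "-0.001 -0.0002 0.0015 0 0 0;-0.003 -0.0006 0.0003 0 0 0;-0.0052 -0.001 -0.001 0 0 0;-0.0052 -0.001 -0.001 0 0 0;-0.0052 -0.001 -0.001 0 0 0"

```text
time: 10.7
position: [0.424, -0.1941, 0.1206]
ee_rot: [0.619, 0.741, 0.201, 0.167]
wrist_force: [-4.5, 0.8, 8.3]
grip_width: 0.0112
grip_force: 62.2
```

Run:
```python
from pp import *
look("4")
```

```text
10.7 where (array([0.008 , 0.    , 0.0012]), array([-0.1 ,  0.28, -0.03])) F [-4.5  0.8  8.3] grip 0.0112
top 959 front x med 0.0153 slope y,z deg [ 0.15 -2.09] y [-0.0866  0.0906] ztop 0.1284
side 628 front x med 0.0151 slope y,z deg [ 0.63 -0.73] y [-0.0895  0.0835] ztop 0.1402
```

Request:
jog_arm --moves "-0.0025 -0.0004 -0.001 0 0 0;-0.005 -0.0008 -0.002 0 0 0;-0.0064 -0.0011 -0.003 0 0 0;-0.0064 -0.0011 -0.003 0 0 0;-0.0064 -0.0011 -0.003 0 0 0"

```text
time: 11.3
position: [0.4218, -0.1945, 0.1194]
ee_rot: [0.619, 0.74, 0.201, 0.167]
wrist_force: [4.5, 2.6, 5.0]
grip_width: 0.0112
grip_force: 61.1
```

Run:
```python
from pp import *
look("5")
```

```text
11.3 where (array([0.0055, 0.    , 0.0013]), array([-0.13,  0.29, -0.02])) F [4.5 2.6 5. ] grip 0.0112
top 955 front x med 0.0126 slope y,z deg [ 0.31 -1.94] y [-0.0867  0.0905] ztop 0.1284
side 648 front x med 0.0124 slope y,z deg [ 0.75 -0.69] y [-0.0894  0.0823] ztop 0.1402
```

Request:
jog_arm --moves "0 0 0 0 0 0;0 0 0 0 0 0;0 0 0 0 0 0;0 0 0 0 0 0" --claw 0.3

```text
time: 11.8
position: [0.4204, -0.1942, 0.1183]
ee_rot: [0.619, 0.741, 0.2, 0.166]
wrist_force: [-1.1, 0.1, -0.4]
grip_width: 0.0256
grip_force: 0.0
```

Run:
```python
from pp import *
look("6")
```

```text
11.8 where (array([0.0038, 0.0006, 0.001 ]), array([-0.11,  0.14, -0.04])) F [-1.1  0.1 -0.4] grip 0.0256
top 918 front x med 0.0126 slope y,z deg [ 0.18 -1.73] y [-0.0872  0.0907] ztop 0.1285
side 609 front x med 0.0124 slope y,z deg [ 1.41 -0.5 ] y [-0.0896  0.0457] ztop 0.1268
```

Request:
jog_arm --moves "-0.002 0 0.013 0 0 0;-0.02 -0.003 0.045 0 0 0;-0.06 -0.01 0.11 0 0 0;-0.11 -0.02 0.2 0 0 0;-0.12 -0.022 0.22 0 0 0;-0.12 -0.022 0.26 0 0 0;-0.12 -0.022 0.26 0 0 0"

```text
time: 12.6
position: [0.3731, -0.2041, 0.2243]
ee_rot: [0.619, 0.741, 0.2, 0.168]
wrist_force: [0.0, 0.7, -0.2]
grip_width: 0.0258
grip_force: 0.0
```

```bash
cat >> pp.py <<'E'
O0=np.array([.4635,-.187,0])
def sp(x,z,tau):  # stand-frame point and tilt -> world pos, tool rotation
    t=np.radians(tau); a=Rs@[np.sin(t),0,-np.cos(t)]; y=Rs@[np.cos(t),0,np.sin(t)]
    return O0+Rs@np.array([x,0,z]), R.from_matrix(np.c_[np.cross(y,a),y,a])
def arc(phi,tau,f=.015,e=.012,gap=0):
    c,s=np.cos(np.radians(phi)),np.sin(np.radians(phi)); t=np.radians(tau)
    b=np.array([.0277+.075*c,.051+.075*s]); n=np.array([-np.cos(t),-np.sin(t)]); a=np.array([np.sin(t),-np.cos(t)])
    q=b-n*(.005+f+gap)+a*e; return sp(q[0],q[1],tau)
def row(o,pr):
    d=(pr[0]-o["position"])/.4; rv=(pr[1]*R.from_quat(o["ee_rot"]).inv()).as_rotvec()/(np.pi/2)
    return " ".join(f"{v:.3f}" for v in np.r_[d,rv])
E
python3 - <<'E'
from pp import *
look("7"); o=env.get_obs(); print(o["position"])
print(row(o,sp(.06,.24,0))); print(row(o,sp(.15,.24,-20))); print(row(o,arc(40,-20,gap=.015)))
E
```

```text
12.6 where (array([ 0.015 , -0.0008,  0.1169]), array([0.07, 0.3 , 0.  ])) F [ 0.   0.7 -0.2] grip 0.0258
[ 0.37258302 -0.20304874  0.22224063]
0.375 0.067 0.044 -0.060 0.330 -0.000
0.596 0.107 0.044 -0.099 0.549 -0.000
0.508 0.091 -0.366 -0.099 0.549 -0.000
```

Request:
jog_arm --moves "0.03 0.005 0.044 -0.01 0.04 0;0.1 0.018 0.044 -0.02 0.1 0;0.19 0.034 0.044 -0.03 0.17 0;0.28 0.05 0.044 -0.045 0.25 0;0.375 0.067 0.044 -0.06 0.33 0;0.47 0.084 0.044 -0.075 0.42 0;0.56 0.1 0.044 -0.09 0.5 0;0.596 0.107 0.044 -0.099 0.549 0;0.596 0.107 0.044 -0.099 0.549 0;0.596 0.107 0.044 -0.099 0.549 0;0.596 0.107 0.044 -0.099 0.549 0" --claw 0

```text
time: 13.8
position: [0.6097, -0.1604, 0.2394]
ee_rot: [0.632, 0.755, -0.133, -0.112]
wrist_force: [-1.1, 0.3, 0.6]
grip_width: -0.0002
grip_force: 0.0
```

```bash
cat >> pp.py <<'E'
def panel(tag,view=None):
    o=env.get_obs(); print(np.round(o["time"],2),"F",np.round(o["wrist_force"],1),"pos",np.round(o["position"],4),"q",np.round(o["joint_positions"],2))
    for n in ("top","side"):
        p=shot(n); pickle.dump(p,open(f"{n}{tag}.pkl","wb")); C=cloud(p); q=(C-O)@Rc
        f=q[(abs(q[...,1])<.1)&(abs(q[...,0]-.012)<.006)&(q[...,2]>.02)&(q[...,2]<.12)]
        if len(f)>30:
            A=np.c_[np.ones(len(f)),f[:,1],f[:,2]]; c=np.linalg.lstsq(A,f[:,0],rcond=None)[0]
            g=q[(abs(q[...,1])<.13)&(abs(q[...,0]-.006)<.012)&(q[...,2]>.09)&(q[...,2]<.15)]
            print(n,len(f),"front x",np.median(f[:,0]).round(4),"slope",np.degrees(c[1:]).round(2),"y",np.percentile(g[:,1],[1,99]).round(4),"ztop",np.percentile(g[:,2],98).round(4))
        H=cv2.cvtColor(p["color"],cv2.COLOR_BGR2HSV); m=(H[...,0]<20)&(H[...,0]>8)&(H[...,1]>200)&(H[...,2]>120)
        w=(C-O0)@Rs; k=m&(abs(w[...,1])<.12)&(w[...,2]>.06)&(w[...,2]<.15)&(abs(w[...,0]-.03)<.09); b=w[k]
        if len(b)>5:
            d=np.median(b,0)-[.0277,0,.051]; print(n,"bar px",len(b),"stand xyz",np.median(b,0).round(4),"phi~",np.degrees(np.arctan2(d[2],d[0])).round(1),"bar x_c surf",np.median(q[k][:,0]).round(4))
E
python3 - <<'E'
from pp import *
panel("8"); o=env.get_obs(); print(row(o,arc(40,-20,gap=.02)))
E
```

```text
13.8 F [-1.1  0.3  0.6] pos [ 0.6097 -0.1604  0.2394] q [-0.19  0.54  1.37 -0.12  1.56 -0.35]
top bar px 122 stand xyz [0.0834 0.0645 0.107 ] phi~ 45.2 bar x_c surf 0.1083
side 1290 front x 0.0121 slope [ 0.47 -0.71] y [-0.0891  0.0877] ztop 0.1269
-0.074 -0.013 -0.416 -0.001 0.000 0.001
```

Request:
jog_arm --moves "-0.01 -0.002 -0.06 0 0 0;-0.025 -0.005 -0.15 0 0 0;-0.045 -0.008 -0.25 0 0 0;-0.06 -0.011 -0.34 0 0 0;-0.07 -0.012 -0.4 0 0 0;-0.074 -0.013 -0.416 0 0 0;-0.074 -0.013 -0.416 0 0 0"

```text
time: 14.6
position: [0.5806, -0.1659, 0.0741]
ee_rot: [0.632, 0.755, -0.133, -0.112]
wrist_force: [0.5, -0.6, 0.4]
grip_width: -0.0
grip_force: 0.0
```

Run:
```python
from pp import *
panel("9"); o=env.get_obs()
for ph in range(40,136,6): 
    tau=np.interp(ph,[40,90,131],[-20,0,10]); print(ph,row(o,arc(ph,tau)))
p=pickle.load(open("side9.pkl","rb")); cv2.imwrite("pics/bail0.png",cv2.resize(p["color"][190:390,240:480],None,fx=2.5,fy=2.5,interpolation=cv2.INTER_CUBIC))
```

```text
14.6 F [ 0.5 -0.6  0.4] pos [ 0.5806 -0.1659  0.0741] q [-0.21  0.67  1.55 -0.13  1.25 -0.32]
side 1302 front x 0.0121 slope [ 0.49 -0.69] y [-0.0891  0.0875] ztop 0.1268
40 -0.051 -0.008 0.014 -0.000 0.001 0.000
46 -0.063 -0.010 0.030 0.005 -0.025 0.000
52 -0.075 -0.013 0.044 0.009 -0.051 0.000
58 -0.090 -0.015 0.057 0.014 -0.077 0.000
64 -0.105 -0.018 0.069 0.019 -0.104 0.000
70 -0.121 -0.021 0.078 0.023 -0.130 0.000
76 -0.138 -0.024 0.086 0.028 -0.156 0.000
82 -0.156 -0.027 0.092 0.033 -0.182 0.000
88 -0.174 -0.030 0.095 0.038 -0.209 0.000
94 -0.192 -0.034 0.097 0.041 -0.228 0.000
100 -0.210 -0.037 0.095 0.044 -0.244 0.000
106 -0.229 -0.040 0.092 0.047 -0.260 0.000
112 -0.246 -0.043 0.087 0.050 -0.276 0.000
118 -0.263 -0.046 0.080 0.052 -0.292 0.000
124 -0.279 -0.049 0.072 0.055 -0.308 0.000
130 -0.294 -0.052 0.061 0.058 -0.324 0.000
```

View pics/bail0.png

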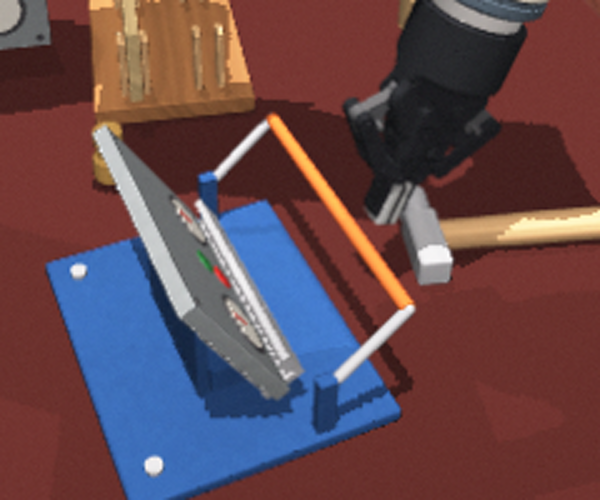

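Request:
jog_arm --moves "-0.025 -0.004 0.007 0 0 0;-0.051 -0.008 0.014 0 0.001 0;-0.063 -0.01 0.03 0.005 -0.025 0;-0.075 -0.013 0.044 0.009 -0.051 0;-0.09 -0.015 0.057 0.014 -0.077 0;-0.105 -0.018 0.069 0.019 -0.104 0;-0.121 -0.021 0.078 0.023 -0.13 0;-0.138 -0.024 0.086 0.028 -0.156 0;-0.156 -0.027 0.092 0.033 -0.182 0;-0.174 -0.03 0.095 0.038 -0.209 0;-0.192 -0.034 0.097 0.041 -0.228 0;-0.21 -0.037 0.095 0.044 -0.244 0;-0.229 -0.04 0.092 0.047 -0.26 0;-0.246 -0.043 0.087 0.05 -0.276 0;-0.246 -0.043 0.087 0.05 -0.276 0"

```text
time: 16.2
position: [0.481, -0.1827, 0.109]
ee_rot: [0.641, 0.766, 0.035, 0.029]
wrist_force: [0.3, -0.5, 1.3]
grip_width: -0.0002
grip_force: 0.0
```

Run:
```python
from pp import *
panel("10"); o=env.get_obs()
for ph in range(115,137,3): print(ph,row(o,arc(ph,np.interp(ph,[40,90,131],[-20,0,10]))))
p=pickle.load(open("side10.pkl","rb")); cv2.imwrite("pics/bail1.png",cv2.resize(p["color"][190:390,240:480],None,fx=2.5,fy=2.5,interpolation=cv2.INTER_CUBIC))
```

```text
16.2 F [ 0.3 -0.5  1.3] pos [ 0.481  -0.1827  0.109 ] q [-0.4   0.31  2.03  0.08  0.73 -0.63]
top 913 front x 0.0123 slope [ 0.42 -1.56] y [0.0046 0.091 ] ztop 0.128
top bar px 125 stand xyz [-0.0011  0.0371  0.1252] phi~ 111.2 bar x_c surf 0.0439
side 1306 front x 0.0121 slope [ 0.49 -0.69] y [-0.0891  0.0872] ztop 0.1269
115 -0.006 -0.003 -0.000 0.001 -0.010 0.000
118 -0.014 -0.004 -0.004 0.003 -0.018 0.000
121 -0.022 -0.006 -0.008 0.004 -0.026 0.000
124 -0.030 -0.007 -0.013 0.005 -0.034 0.000
127 -0.038 -0.008 -0.018 0.007 -0.042 0.000
130 -0.045 -0.010 -0.023 0.008 -0.050 0.000
133 -0.052 -0.011 -0.029 0.009 -0.052 0.000
136 -0.059 -0.012 -0.036 0.009 -0.052 0.000
```

View pics/bail1.png

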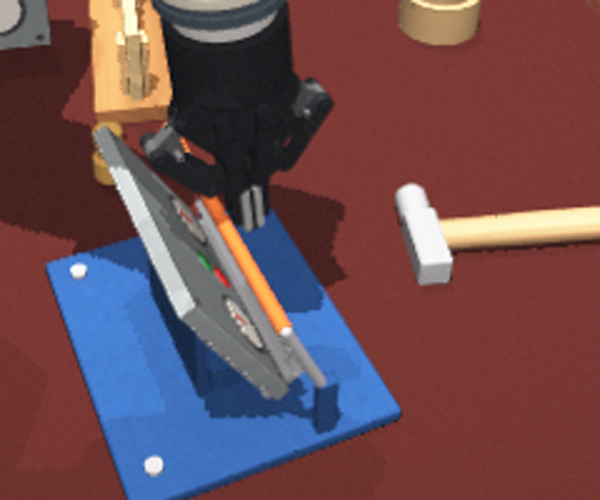

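Run:
```python
from pp import *
o=env.get_obs()
print(row(o,arc(112,-8,e=.006,gap=.004)))
for ph in range(112,140,3): print(ph,row(o,arc(ph,-8,e=.006)))
```

```text
0.007 -0.000 0.005 -0.027 0.145 0.000
112 -0.002 -0.002 0.006 -0.027 0.145 0.000
115 -0.011 -0.004 0.003 -0.027 0.145 0.000
118 -0.020 -0.005 -0.002 -0.027 0.145 0.000
121 -0.028 -0.007 -0.007 -0.027 0.145 0.000
124 -0.037 -0.008 -0.012 -0.027 0.145 0.000
127 -0.044 -0.010 -0.018 -0.027 0.145 0.000
130 -0.052 -0.011 -0.024 -0.027 0.145 0.000
133 -0.059 -0.012 -0.030 -0.027 0.145 0.000
136 -0.066 -0.013 -0.037 -0.027 0.145 0.000
139 -0.073 -0.015 -0.044 -0.027 0.145 0.000
```

Request:
jog_arm --moves "0.007 0 0.005 -0.013 0.07 0;0.007 0 0.005 -0.027 0.145 0;0.007 0 0.005 -0.027 0.145 0;-0.002 -0.002 0.006 -0.027 0.145 0;-0.011 -0.004 0.003 -0.027 0.145 0;-0.02 -0.005 -0.002 -0.027 0.145 0;-0.028 -0.007 -0.007 -0.027 0.145 0;-0.037 -0.008 -0.012 -0.027 0.145 0;-0.044 -0.01 -0.018 -0.027 0.145 0;-0.044 -0.01 -0.018 -0.027 0.145 0;-0.044 -0.01 -0.018 -0.027 0.145 0"

```text
time: 17.4
position: [0.4652, -0.1867, 0.1012]
ee_rot: [0.64, 0.765, -0.054, -0.045]
wrist_force: [-0.5, 0.4, 0.9]
grip_width: 0.0002
grip_force: 0.0
```

Run:
```python
from pp import *
panel("11"); o=env.get_obs()
for ph in range(126,140,2): print(ph,row(o,arc(ph,-8,e=.006)))
p=pickle.load(open("side11.pkl","rb")); cv2.imwrite("pics/bail2.png",cv2.resize(p["color"][190:390,240:480],None,fx=2.5,fy=2.5,interpolation=cv2.INTER_CUBIC))
```

```text
17.4 F [-0.5  0.4  0.9] pos [ 0.4652 -0.1867  0.1012] q [-0.34  0.4   1.92 -0.08  0.95 -0.46]
top 626 front x 0.0122 slope [-0.15 -1.62] y [0.0047 0.0912] ztop 0.1282
top bar px 143 stand xyz [-0.0152  0.0639  0.1177] phi~ 122.7 bar x_c surf 0.0288
side 1127 front x 0.012 slope [ 0.53 -0.33] y [-0.0891  0.0881] ztop 0.1269
126 0.001 0.000 0.004 0.000 -0.001 -0.000
128 -0.004 -0.000 0.000 0.000 -0.001 -0.000
130 -0.009 -0.001 -0.004 0.000 -0.001 -0.000
132 -0.014 -0.002 -0.008 0.000 -0.001 -0.000
134 -0.018 -0.003 -0.013 0.000 -0.001 -0.000
136 -0.023 -0.004 -0.017 0.000 -0.001 -0.000
138 -0.027 -0.005 -0.022 0.000 -0.001 -0.000
```

View pics/bail2.png

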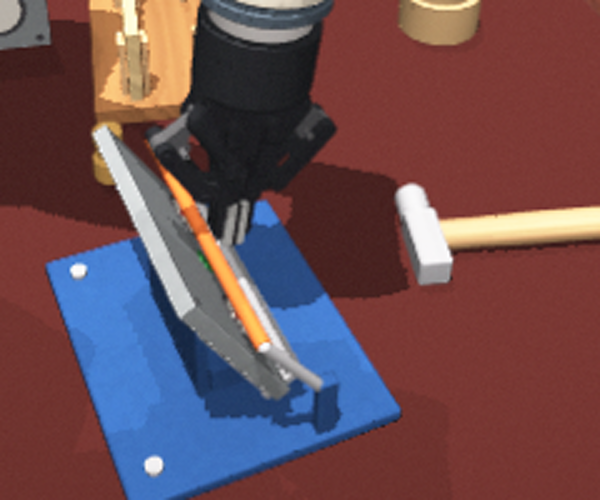

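Request:
jog_arm --moves "-0.004 -0.0005 0 0 0 0;-0.009 -0.001 -0.004 0 0 0;-0.014 -0.002 -0.008 0 0 0;-0.014 -0.002 -0.008 0 0 0;-0.014 -0.002 -0.008 0 0 0"

```text
time: 18.0
position: [0.4596, -0.1875, 0.098]
ee_rot: [0.64, 0.765, -0.054, -0.045]
wrist_force: [0.7, 0.6, -0.5]
grip_width: -0.0003
grip_force: 0.0
```

Run:
```python
from pp import *
panel("12")
```

```text
18.0 F [ 0.7  0.6 -0.5] pos [ 0.4596 -0.1875  0.098 ] q [-0.34  0.39  1.93 -0.09  0.94 -0.47]
top 646 front x 0.0126 slope [ 0.12 -1.83] y [0.0077 0.0911] ztop 0.1284
top bar px 145 stand xyz [-0.0198  0.0615  0.1138] phi~ 127.1 bar x_c surf 0.0222
side 943 front x 0.012 slope [ 0.61 -0.2 ] y [-0.089   0.0878] ztop 0.1267
```

Request:
jog_arm --moves "-0.004 -0.0007 -0.003 0 0 0;-0.008 -0.0014 -0.006 0 0 0;-0.008 -0.0014 -0.006 0 0 0;-0.008 -0.0014 -0.006 0 0 0"

```text
time: 18.5
position: [0.4573, -0.1882, 0.0959]
ee_rot: [0.64, 0.765, -0.053, -0.044]
wrist_force: [4.0, 1.6, 1.2]
grip_width: -0.0001
grip_force: 2.2
```

Run:
```python
from pp import *
panel("13")
```

```text
18.5 F [4.  1.6 1.2] pos [ 0.4573 -0.1882  0.0959] q [-0.35  0.39  1.94 -0.09  0.93 -0.47]
top 682 front x 0.0128 slope [ 0.18 -1.68] y [0.0133 0.0912] ztop 0.1288
top bar px 148 stand xyz [-0.0217  0.0635  0.1122] phi~ 128.9 bar x_c surf 0.0201
side 958 front x 0.0121 slope [ 0.55 -0.74] y [-0.0893  0.0876] ztop 0.1268
```

Request:
jog_arm --moves "-0.003 -0.0005 -0.002 0 0 0;-0.003 -0.0005 -0.002 0 0 0;-0.003 -0.0005 -0.002 0 0 0"

```text
time: 18.9
position: [0.4573, -0.1884, 0.0957]
ee_rot: [0.64, 0.765, -0.053, -0.044]
wrist_force: [7.8, 3.0, 6.0]
grip_width: 0.0
grip_force: 4.5
```

Request:
jog_arm --moves "0.008 0.0014 0.003 0 0 0;0.03 0.005 0.006 0 0 0;0.09 0.016 0.02 0 0 0;0.15 0.027 0.08 0 0 0;0.2 0.036 0.18 0 0 0;0.2 0.036 0.3 0 0 0;0.2 0.036 0.3 0 0 0"

```text
time: 19.6
position: [0.5388, -0.1746, 0.2204]
ee_rot: [0.64, 0.766, -0.053, -0.041]
wrist_force: [0.5, -0.7, 0.3]
grip_width: -0.0001
grip_force: 0.0
```

Run:
```python
from pp import *
panel("14")
p=pickle.load(open("side14.pkl","rb")); cv2.imwrite("pics/end.png",cv2.resize(p["color"][190:390,240:480],None,fx=2.5,fy=2.5,interpolation=cv2.INTER_CUBIC))
```

```text
19.6 F [ 0.5 -0.7  0.3] pos [ 0.5388 -0.1746  0.2204] q [-0.28  0.34  1.69 -0.07  1.23 -0.43]
top 856 front x 0.0126 slope [ 0.61 -1.48] y [0.0012 0.0911] ztop 0.1291
top bar px 138 stand xyz [-0.0199  0.0431  0.1118] phi~ 128.1 bar x_c surf 0.0199
side 1012 front x 0.0122 slope [ 0.67 -0.83] y [-0.0891  0.0878] ztop 0.1268
```

View pics/end.png

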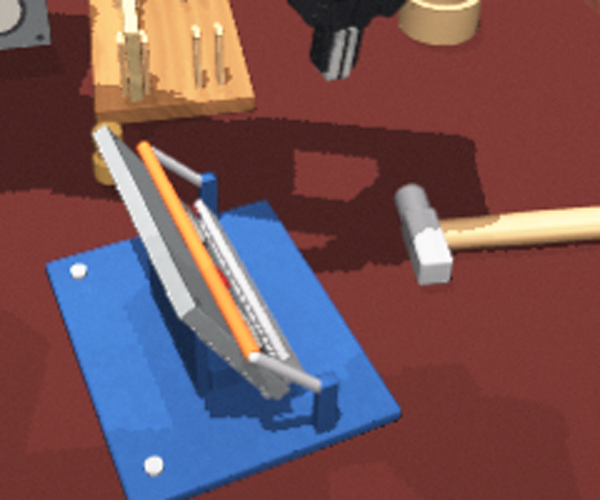

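The panel is home and the bar rests on its front; handing in.

```bash
python3 -c "
from workcell import env
print(env.job_done())"
```

```text
the job is handed in; nothing more can be done
None
```

The panel is seated in the stand with its dials outwards, the bail's bar rests against its front, and I handed the job in at about 20 s with no verdict returned.

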